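Lift the cleaned bush out of its fixture with the parts tongs

ROBOT

A 7-joint arm with a two-finger parallel gripper is mounted at the origin on the work surface; the furniture and walls round the work are solid. World frame = base frame: x ahead of the robot, y to its left, z up, the work surface at z = 0. Lengths are in m, angles in rad, forces in N, time in s.
With the tool pointing down it reaches from about 0.35 to 0.9 m from the base axis. Payload 8.1 kg.
Tool frame: the origin (TCP) lies at the very end of the fingers, on their centre line; the grasp point (between the pads) lies arm.hold_point_z behind it (arm.hold_point_z is the distance from the TCP to the grasp point, in m); z points along the fingers, y is the line along which they close (so a half turn about z gives the same grasp; the last joint's range is limited). The gripper opens to 92 mm and grips with 3 to 60 N. Pads are 19 mm wide; open, the fingers measure 130 mm over their backs; the gripper's body (75 mm by 190 mm) begins 47 mm behind the grasp point.
Start: joints at [-1.381, 0.434, 0.025, 1.573, -0.012, 1.134, -0.075], TCP at [0.18, 0.598, 0.197] pointing down, gripper open.
Joint ranges: [-2.62, 2.62], [-0.44, 2.09], [-1.27, 1.32], [0.08, 2.57], [-1.32, 4.46], [0.12, 2], [-2.74, 2.74]. Speed limits (rad/s): [2.22, 2.22, 3.01, 3.01, 3.14, 3.14, 3.14].

INTERFACE

Orientations are given as a rotation vector (axis times angle).
In Python, from cell import arm, vision, job, cut_out gives the robot as it stands. The module is installed in compiled form; this text tells all that it offers.
- The arm moves only by the tool play_rows, never from a script. Its argument "increments" is text: rows parted by semicolons, each of 5 numbers parted by spaces: the shift along the tool's x, y, z in cm, then the turn about the tool's z in degrees, then the opening, from -1 (shut) to 1 (fully open), so that 0 is half open. A call has 1 to 5 rows; each row shifts and turns the commanded pose from where the row before left it, along the tool's axes as they then stand; what a row does not reach is not made up. A row lasts 1/12 s, in which the tool goes at most 41.7 mm and 7.16 degrees, less where a joint would pass 70% of its speed; a pose out of reach is approached as far as the arm can. A call is refused whole if a number of a shift passes 4.17 or a number of a turn 7.16, either way. A call with a gripper value outside its range is refused whole. The fingers move at their own pace and stop on an object; "grip_force" is the grip in N (left out, the last holds). Time passes only in rows, so rows that do not move let the fingers close. It gives the time, the measured TCP pose, the force, the opening and the grip force at its end, in the units of the state.
- arm.observe(): the state, without advancing time (a new reading comes with each control period).
- vision.get_image(name): name is "side" or "top" or "wrist"; returns a dict with "frame" (400x640x3 uint8, red, green, blue), "z_map" (400x640 float32, m along the optical axis (not along the pixel's ray), 0 where there is no reading), "mtx" (3x3 intrinsics, pixels), "cam_to_world" (4x4, takes a point from camera to world coordinates). Camera axes: x right, y up, looking along -z (the intrinsics and any distortion apply to the point x, -y, -z); pixel columns grow to the right and rows downward; lengths in m; the calibration is good to about 2 mm. A picture is of the moment at which its call begins.
- job.sign_off(): hands the job in; it is judged then, once.
Trained networks look in a picture, given as the dict that the camera call returned (one of the last four; its "shot" number tells which), for a name from the list of things; names that differ only in an ending like _2 or _b are one class to them, and where a whole thing is asked for, a point or a joint stands for the part that bears it (a point fixed in the world has none). Each returns a list of dicts, best first, with "confidence" (0 to 1); they miss things now and then, are a little off and sometimes report something else, mostly with a low value. They report only what shows in the picture. A call takes as long as a camera call. They do not tell look-alikes from the thing itself.
- cut_out(query, picture): "mask" (400x640 bool, what is visible of it) and "point" ([row, column] in pixels, amid what is visible of it).
The state is a dict: "clock": time; "joints": joint angles; "dq": joint speeds; "joint_efforts": joint torques, N m; "position": TCP position; "ee_rot": TCP orientation; "force": force on the tool from outside, world axes, zero at the start; "ft_torque": the same for the moment, N m; "width": opening from 0.0 (shut) to 1.0 (fully open); "gripper_force": force on a finger pad.
Only numpy, scipy, OpenCV 4.12 (cv2) and the standard library are available. Lean on these libraries where they do the work, as an engineer would, in place of code of your own. Each camera call takes 0.05 s, during which the arm holds its last target. There are 200 camera calls.

TASK

The cleaned metal bush on the drying fixture must not be touched by the robot's fingers. Draw the keeper fork by its knob fully back from the bush, then take the tongs off their rest, close their jaws on the bush by squeezing the tongs, and lift it straight up. Finish while still holding: the bush upright and still in the tongs, its underside 10 to 15 cm above the table top, the keeper left fully back, and the bystanders (screw carton, spanner) left where they are.

Things in the scene. Friction and masses are not known exactly. Their poses are not given: they have to be found in the camera images.
- fixture: Fixed low wooden board 165 x 96 mm, top 16 mm above the table. Origin on the table, straight below where the bush stands. Its x axis runs from the bush to the keeper's knob; the board spans x = -42 to 123 mm. Two guide rails, tops 34 mm high, at x = 42 to 120, y = +-28 to 38 mm. Round the bush its -x end and both sides are free. Fixture and tongs rest may swap left and right.
- keeper (a joint): Slide of the keeper, a flat steel fork (24 to 29 mm above the table, 55 mm wide) whose prongs, 35 mm apart, straddle the bush's neck just over its flange so it cannot be lifted. 0 = over the bush, 0.050 m = fully back (stop, prong tips 25 mm past the bush's axis); grows along the fixture's +x. Moves with about 3 N and stays where left.
- keeper_knob (a point): Centre of the top of the keeper's upright black knob, 79 mm above the table; straight part 22 mm in diameter, reaching about 34 mm below this point; the fork plate's top is 50 mm below it. 52 mm from the bush's axis along the fixture's +x when the joint is 0; moves with the keeper.
- bush: Loose upright aluminium bush, about 50 g, 45 mm tall; straight neck 30 mm in diameter, foot flange 38 mm in diameter and 6 mm high. Origin at the centre of its underside, z up along its axis. It stands unfastened on the fixture (underside 16 mm above the table). Best height for the jaws' middle: 30 mm above its underside.
- tongs_rest: Fixed wooden rest, origin on the table below the tongs' squeezing point, x along the tongs. Two cross bars, tops 24 mm high, carry the tongs: at x = -70 to -58 mm (70 mm wide) and x = 50 to 62 mm (104 mm wide, 9 mm upstands at its ends). Between them only a spine 14 mm wide, 10 mm high.
- tongs: Loose sprung tongs, 115 g, balanced near the origin, lying flat on the rest, 22 mm tall, 190 mm long. Origin: underside, midway between two black finger plates (x = -26 to 26 mm); x towards the jaws, z up, hinge heel at x = -75 mm. Squeeze the plates along y: 58 mm apart, open up to 7 N; at 52 to 55 mm jaws still wide; 11 N brings jaws to the neck, 20 to 30 N holds it. Let go, they spring open.
- tongs_grip (a point): Squeezing point: midway between the finger plates, at mid-height (11 mm above the tongs' underside; 35 mm above the table on the rest).
- tongs_jaw (a point): Point midway between the jaws, 85 mm ahead of the squeezing point along the tongs' x, at mid-height of the 16 mm tall rubber V jaws; the bush's axis belongs here. Open jaws are 60 mm apart inside, about 80 mm outside; the arms end about 15 mm beyond this point.
- tongs_left (a joint): Closing angle of the left arm (the right arm always turns equally): 0 = open, about 0.04 rad = finger plates parallel, 52 mm apart, jaws 47 mm apart; about 0.094 rad = jaws on a 30 mm neck, plates 44 mm apart; 0.16 or more = jaws shut on nothing.
- screw_box: Bystander: small screw carton, 52 x 82 x 40 mm, origin under its centre. Leave alone.
- spanner: Bystander: flat steel spanner, 32 x 198 x 6 mm, origin under its centre. Leave alone.
Not all that is in view belongs to the job. What is shaped like the bush but yellow is not meant.

How it is judged:
On the way, in this order (a step that is already met when the one before it is completed fails the run):
1. the keeper is drawn back (at least 45 mm of its 50 mm) with the tongs still on their rest (value of joint keeper above 0.045 m and height (world z) of tongs below 0.034 m and height (world z) of bush below 0.022 m), for 0.2 s.
2. the tongs are lifted off their rest in the gripper (height (world z) of tongs above 0.045 m and contact force between the fingers and tongs above 1 N and contact force between tongs and tongs_rest below 0.05 N), for 0.2 s.
3. the jaws are closed on the bush, still standing on the fixture or just leaving it (value of joint tongs_left above 0.06 rad and contact force between tongs and bush above 1 N and horizontal distance between bush and tongs_jaw below 0.015 m), for 0.1 s.
At the end, for the whole second after the job is handed in: The squeezed tongs in the gripper alone carry the bush: within 20 mm of the jaw centre, underside 85 to 200 mm above the table, within 0.3 rad of upright, slower than 0.02 m/s; the arm does not touch the bush, tongs and bush touch neither fixture nor rest, keeper back over 43 mm (height (world z) of bush between 0.085 and 0.2 m and angle between bush's own z axis and vertical below 0.3 rad and linear speed of bush below 0.02 m/s and horizontal distance between bush and tongs_jaw below 0.02 m and contact force between tongs and bush above 1 N and contact force between the fingers and tongs above 2 N and contact force between the arm and bush below 0.05 N and contact force between each of bush, tongs and fixture below 0.05 N and contact force between tongs and tongs_rest below 0.05 N and value of joint tongs_left above 0.06 rad and value of joint keeper above 0.043 m); the arm keeps its last pose, push and grip.
It fails at once if the robot touches the bush (contact force between the arm and bush above 0.3 N).
It fails at once if the fingers touch the bush (contact force between the fingers and bush above 0.3 N).
It fails at once if the bush is tipped over (angle between bush's own z axis and vertical above 0.7 rad).
It fails at once if a bystander is moved by over 20 mm (distance of any of screw_box, spanner from where it was at the start of the episode above 0.02 m).
It also fails if it takes over 58 s, if anything falls off the work surface, if the arm or the gripper's body presses on something with over 40 N, if the wrist force passes 120 N, or if a joint passes its speed limit or range.

## Working session

There is one attempt and no reset: what is moved stays moved. The work goes in short steps, Python scripts to look and compute and a tool call to move; the robot and the scene stay as the last step left them, time stands still between calls to the robot, and variables do not carry over. Pictures are saved under pics/ and viewed, at most 10 in all, crops included, and the job is handed in when it is done.

Besides the shell and the picture viewer there is one more tool, called as a command line: name --argument value ..., lists and objects as JSON in quotes. play_rows: Moves the arm, as the interface text tells. Its arguments: {"type":"object","properties":{"increments":{"type":"string"},"grip_force":{"type":"number"}},"required":["increments"]}

```bash
mkdir -p pics
cat > h.py <<'E'
import numpy as np, cv2
from cell import arm, vision, job, cut_out
def pts(im, mask):
    v,u=np.nonzero(mask & (im["z_map"]>0)); d=im["z_map"][v,u]; K=im["mtx"]
    p=np.c_[(u-K[0,2])/K[0,0]*d, -(v-K[1,2])/K[1,1]*d, -d, np.ones(len(d))]
    return (p@im["cam_to_world"].T)[:,:3]
def save(im,n): cv2.imwrite("pics/"+n, im["frame"][:,:,::-1])
E
python3 - <<'E'
from h import *
np.set_printoptions(precision=4,suppress=True)
s=arm.observe(); print(s["position"],s["ee_rot"],s["width"],s["clock"],arm.hold_point_z)
for cam in ["top","side"]:
    im=vision.get_image(cam); save(im,cam+"0.png")
    for q in ["fixture","keeper","keeper_knob","bush","tongs_rest","tongs","screw_box","spanner"]:
        for r in cut_out(q,im)[:3]:
            p=pts(im,r["mask"]); 
            if len(p): print(cam,q,round(r["confidence"],2),r["point"],len(p),np.median(p,0),p.min(0),p.max(0))
E
```

```text
[0.1803 0.5978 0.1959] [-0.4584 -3.1079  0.0025] 0.995347041714683 0.0 0.0188
top fixture 0.7 [181.9, 377.5] 3749 [ 0.5334 -0.2033  0.0168] [ 0.4377 -0.2721 -0.0066] [ 0.6192 -0.1486  0.0812]
top keeper 0.7 [180.8, 380.5] 925 [ 0.539  -0.2016  0.0288] [ 0.4731 -0.2424  0.0148] [ 0.574  -0.1748  0.0812]
top keeper_knob 0.76 [178.4, 379.9] 831 [ 0.5392 -0.2035  0.0288] [ 0.4772 -0.2424  0.0129] [ 0.572  -0.1789  0.0812]
top bush 0.85 [272.1, 428.0] 312 [ 0.3584 -0.2954  0.0431] [ 0.3395 -0.3147 -0.0003] [ 0.3738 -0.282   0.0504]
top bush 0.78 [208.0, 379.8] 294 [ 0.488  -0.2111  0.0592] [ 0.4718 -0.2303  0.0138] [ 0.5083 -0.1962  0.0651]
top tongs_rest 0.66 [178.0, 240.0] 914 [0.5366 0.0732 0.0136] [ 0.4436  0.0129 -0.0063] [0.5859 0.1234 0.0448]
top tongs 0.57 [189.5, 226.5] 809 [0.5117 0.088  0.0417] [ 0.427   0.0201 -0.0044] [0.6215 0.1078 0.0501]
top screw_box 0.7 [245.4, 301.2] 1111 [ 0.3976 -0.0478  0.0397] [ 0.3578 -0.0745 -0.0012] [ 0.4407 -0.0201  0.0447]
top spanner 0.71 [164.5, 303.4] 708 [ 0.5644 -0.0534  0.0058] [ 0.4627 -0.0698 -0.0024] [ 0.6591 -0.0408  0.0112]
side fixt
[... 311 characters left out ...]
 ] [ 0.5816 -0.1739  0.0825]
side bush 0.91 [290.4, 281.8] 417 [ 0.3579 -0.3084  0.0328] [ 0.3406 -0.3181 -0.0014] [ 0.3796 -0.252   0.0492]
side bush 0.64 [242.6, 329.8] 302 [ 0.4885 -0.2222  0.0498] [ 0.4739 -0.2351  0.0164] [ 0.5098 -0.1993  0.0648]
side tongs_rest 0.52 [181.2, 313.9] 290 [0.5275 0.0661 0.0108] [ 0.4409  0.0108 -0.0026] [0.5934 0.1096 0.0353]
side tongs 0.64 [172.4, 310.7] 846 [0.5199 0.0745 0.0366] [ 0.4298  0.0199 -0.0002] [0.6191 0.1361 0.0499]
side screw_box 0.78 [207.9, 275.4] 870 [ 0.3992 -0.0677  0.0388] [ 0.3584 -0.077  -0.0011] [0.442  0.0371 0.044 ]
side spanner 0.63 [204.0, 338.4] 313 [ 0.5666 -0.0548  0.0067] [ 0.4681 -0.0688 -0.0001] [ 0.6574 -0.0407  0.0108]
```

Run:
```python
from h import *
np.set_printoptions(precision=4,suppress=True)
im=vision.get_image("top")
allp=pts(im,im["z_map"]>0)
def box(c,r,z0,z1): 
    m=(np.hypot(allp[:,0]-c[0],allp[:,1]-c[1])<r)&(allp[:,2]>z0)&(allp[:,2]<z1); return allp[m]
kn=box((.54,-.2),.06,.07,.09); print("knob",len(kn),kn.mean(0),(kn.min(0)+kn.max(0))/2)
b=box((.489,-.211),.03,.056,.066); print("bush",len(b),b.mean(0),(b.min(0)+b.max(0))/2)
t=box((.52,.07),.13,.036,.055); print("tongs",len(t))
for m in [t]:
    r=cv2.minAreaRect(m[:,:2].astype(np.float32)*1000); print(r, cv2.boxPoints(r))
mm=np.uint8(im["frame"][90:290,180:460]); cv2.imwrite("pics/c.png",cv2.resize(mm,None,fx=2.8,fy=2.8,interpolation=cv2.INTER_CUBIC)[:,:,::-1])
# height-map raster of tongs
H=np.zeros((300,300,3),np.uint8)
for p in box((.52,.07),.15,-.01,.06):
    i=int((.67-p[0])*1000); j=int((.22-p[1])*1000); cv2.circle(H,(j,i),1,tuple(int(c) for c in ((0,0,255) if p[2]>.038 else (0,200,0) if p[2]>.02 else (90,90,90) if p[2]>.006 else (40,40,40))),-1)
cv2.imwrite("pics/H.png",cv2.resize(H,None,fx=2,fy=2))
```

```text
knob 101 [ 0.5495 -0.2043  0.0776] [ 0.5498 -0.2045  0.077 ]
bush 190 [ 0.4896 -0.2142  0.0608] [ 0.4899 -0.2146  0.0606]
tongs 708
((521.448974609375, 37.674842834472656), (188.2586212158203, 133.91928100585938), 0.3304613530635834) [[426.9351 104.0905]
 [427.7074 -29.8266]
 [615.9629 -28.7408]
 [615.1906 105.1763]]
```

View pics/c.png

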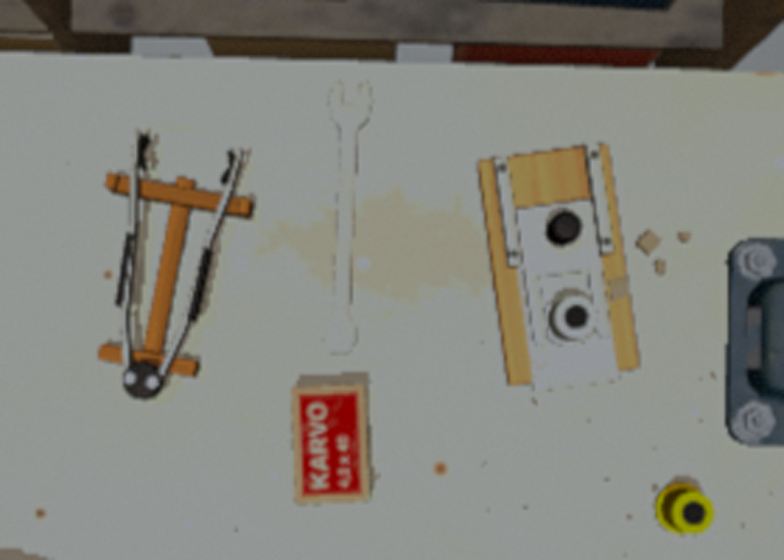

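View pics/H.png

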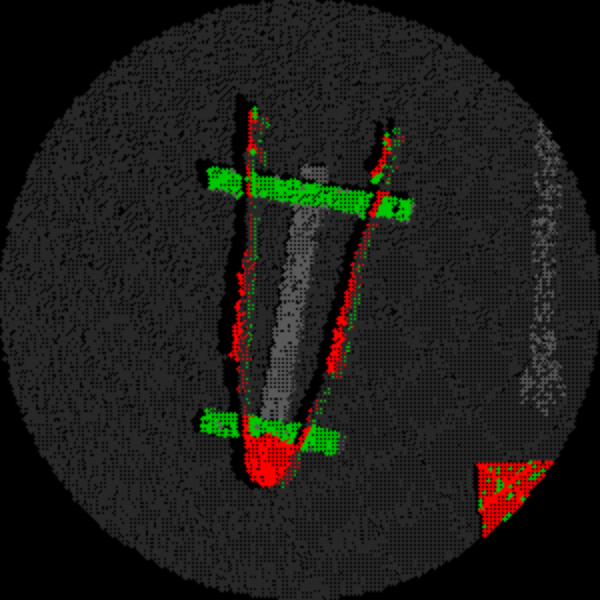

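play_rows --increments "0 0 0 -6.5 1;0 0 0 -6.5 1;0 0 0 -6.5 1;0 0 0 -6.5 1;-0.5 -2 0 0 1" --grip_force 20

```text
clock: 1.37
position: [0.1861, 0.582, 0.1965]
ee_rot: [0.269, -3.129, -0.003]
force: [0.1, 0.4, 0.6]
width: 1.0
gripper_force: 0.0
```

play_rows --increments "-1 -4 0 0 1;-1 -4 0 0 1;-1 -4 0 0 1;-1 -4 0 0 1;-1 -4 0 0 1"

```text
clock: 1.78
position: [0.2705, 0.3882, 0.1968]
ee_rot: [-0.252, 3.131, 0.001]
force: [0.5, -0.8, 0.1]
width: 0.999
gripper_force: 0.0
```

play_rows --increments "-1 -4 0 0 1;-1 -4 0 0 1;-1 -4 0 0 1;-1 -4 0 0 1;-1 -4 0 0 1"

```text
clock: 2.2
position: [0.3518, 0.1988, 0.1971]
ee_rot: [-0.253, 3.131, 0.001]
force: [2.0, -0.9, 0.8]
width: 1.003
gripper_force: 0.0
```

play_rows --increments "-1 -4 0 0 1;-1 -4 0 0 1;-1 -4 0 0 1;-1 -4 0 0 1;-1 -4 0 0 1"

```text
clock: 2.62
position: [0.4332, 0.0092, 0.1972]
ee_rot: [-0.253, 3.13, 0.001]
force: [0.4, 0.2, -0.2]
width: 0.997
gripper_force: 0.0
```

play_rows --increments "-1 -4 0 0 1;-1 -4 0 0 1;-1 -4 0 0 1;-1 -4 0 0 1;-1 -4 0 0 1"

```text
clock: 3.03
position: [0.5148, -0.1801, 0.1969]
ee_rot: [-0.253, 3.131, 0.0]
force: [0.8, 1.3, 0.3]
width: 1.001
gripper_force: 0.0
```

```bash
cat >> h.py <<'E'
np.set_printoptions(precision=4,suppress=True)
from scipy.spatial.transform import Rotation as R
def goto(tgt, yawx):
    s=arm.observe(); M=R.from_rotvec(s["ee_rot"]).as_matrix()
    y=np.degrees(np.arctan2(M[1,0],M[0,0])); d=np.array(tgt)-s["position"]
    turn=-((yawx-y+180)%360-180)
    c=R.from_euler('z',yawx,degrees=True)*R.from_rotvec([np.pi,0,0])
    print("pos",s["position"],"yaw",y,"w",s["width"],"F",s["force"],"| turn",turn,"shift cm before turn",M.T@d*100,"after turn",c.as_matrix().T@d*100)
E
python3 - <<'E'
from h import *
im=vision.get_image("wrist"); save(im,"w1.png")
allp=pts(im,im["z_map"]>0); print(len(allp),allp.min(0),allp.max(0))
def box(c,r,z0,z1): 
    m=(np.hypot(allp[:,0]-c[0],allp[:,1]-c[1])<r)&(allp[:,2]>z0)&(allp[:,2]<z1); return allp[m]
kn=box((.545,-.204),.03,.07,.09); print("knob",len(kn),kn.mean(0),(kn.min(0)+kn.max(0))/2,np.ptp(kn,0))
b=box((.489,-.213),.025,.056,.066); print("bush",len(b),b.mean(0),(b.min(0)+b.max(0))/2,np.ptp(b,0))
for n,z0,z1,r in [("board",.011,.02,.16),("rails",.032,.037,.12),("fork",.026,.0315,.12)]:
    p=box((.53,-.205),r,z0,z1)
    print(n,len(p),cv2.minAreaRect(p[:,:2].astype(np.float32)*1000))
goto([.55,-.204,.05],189)
E
```

```text
251094 [ 0.1582 -1.5433 -0.8709] [1.2054 0.2834 0.3456]
knob 301 [ 0.5508 -0.2028  0.0782] [ 0.5518 -0.2029  0.0757] [0.0201 0.0205 0.0109]
bush 573 [ 0.4919 -0.2123  0.0615] [ 0.4922 -0.2123  0.0602] [0.0295 0.0291 0.0083]
board 7042 ((528.0514526367188, -252.18594360351562), (223.37762451171875, 181.63775634765625), 85.03218841552734)
rails 826 ((545.5863037109375, -204.75408935546875), (134.95736694335938, 74.59712982177734), 9.496783256530762)
fork 1999 ((540.4869384765625, -204.55381774902344), (133.23712158203125, 73.25598907470703), 15.537396430969238)
pos [ 0.5166 -0.189   0.1974] yaw -171.140772884611 w 1.000100498384437 F [ 2.5739 -5.9849  2.261 ] | turn -0.14077288461101034 shift cm before turn [-3.0372 -1.901  14.7542] after turn [-3.0637 -2.0028 14.7353]
```

View pics/w1.png

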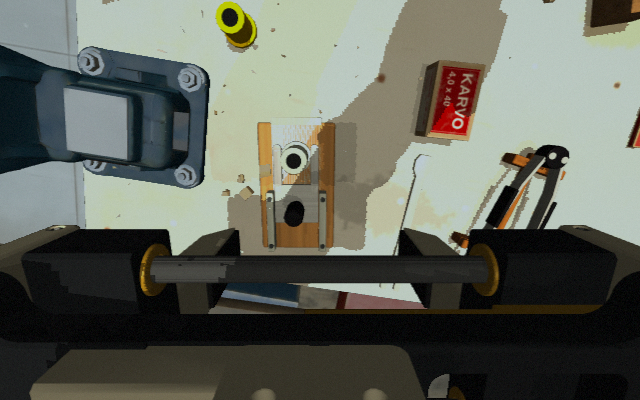

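play_rows --increments "-1.6 -1 0 -0.6 1;-1.5 -0.9 1 0 1;0 0 3.5 0 1;0 0 3.5 0 1;0 0 3.2 0 1"

```text
clock: 3.5
position: [0.5481, -0.1918, 0.0833]
ee_rot: [-0.269, 3.129, -0.0]
force: [1.0, 0.2, -0.4]
width: 1.002
gripper_force: 0.0
```

play_rows --increments "0 0 2 0 1;0 0 1.5 0 1;0 0 0 0 1;0 0 0 0 1"

```text
clock: 3.83
position: [0.5475, -0.1917, 0.0494]
ee_rot: [0.269, -3.129, -0.001]
force: [-0.2, -0.1, 0.2]
width: 1.001
gripper_force: 0.0
```

Run:
```python
from h import *
goto([.551,-.203,.05],189.5)
```

```text
pos [ 0.5475 -0.1917  0.0494] yaw -170.18372266655803 w 1.0010599105465072 F [-0.2358 -0.1431  0.2262] | turn 0.3162773334420308 shift cm before turn [-0.1534 -1.176  -0.0558] after turn [-0.16   -1.1752 -0.055 ]
```

play_rows --increments "-0.2 -1.2 0 0 1;0 0 0 0 0;0 0 0 0 -0.6;0 0 0 0 -0.9;0 0 0 0 -0.9" --grip_force 20

```text
clock: 4.25
position: [0.5522, -0.2032, 0.0503]
ee_rot: [-0.269, 3.129, 0.0]
force: [0.2, 0.2, -0.3]
width: 0.757
gripper_force: 0.0
```

play_rows --increments "0 0 0 0 -0.9;0 0 0 0 -0.9;0 0 0 0 -0.9;0 0 0 0 -0.9"

```text
clock: 4.58
position: [0.5519, -0.2031, 0.0497]
ee_rot: [-0.269, 3.13, 0.0]
force: [-0.4, 0.2, -0.3]
width: 0.465
gripper_force: 0.0
```

play_rows --increments "0 0 0 0 -0.9;0 0 0 0 -0.9;0 0 0 0 -0.9;0 0 0 0 -0.9;0 0 0 0 -0.9"

```text
clock: 5.0
position: [0.5519, -0.2032, 0.0497]
ee_rot: [0.269, -3.13, -0.0]
force: [0.6, -0.3, 0.6]
width: 0.108
gripper_force: 0.0
```

play_rows --increments "-0.5 0 0 0 -0.9;-0.7 0 0 0 -0.9;-0.7 0 0 0 -0.9;-0.7 0 0 0 -0.9;-0.4 0 0 0 -0.9"

```text
clock: 5.42
position: [0.583, -0.1976, 0.0497]
ee_rot: [-0.27, 3.129, -0.0]
force: [-0.0, -0.2, -0.7]
width: 0.049
gripper_force: 0.0
```

Run:
```python
from h import *
im=vision.get_image("side"); im2=vision.get_image("wrist")
a=cv2.resize(im["frame"][150:300,220:460],(640,400)); 
cv2.imwrite("pics/s1.png",np.vstack([a,im2["frame"]])[:,:,::-1][:, :].copy()) 
cv2.imwrite("pics/s1.png",cv2.resize(cv2.imread("pics/s1.png"),(480,600)))
allp=pts(im,im["z_map"]>0)
goto([.55,-.2,.05],189.5)
for c in (im,im2):
  for q in ["keeper_knob","bush"]:
    for r in cut_out(q,c)[:2]:
        p=pts(c,r["mask"]); print(q,r["confidence"],r["point"],p.min(0),p.max(0))
```

```text
pos [ 0.5825 -0.1977  0.0496] yaw -170.11957501325853 w 0.04817324579562902 F [ 0.353  -0.0829  0.3706] | turn 0.38042498674144554 shift cm before turn [ 3.2447  0.3307 -0.0441] after turn [ 3.2468  0.3092 -0.0427]
keeper_knob 0.88 [241.2, 353.9] [ 0.4755 -0.2411  0.0153] [ 0.5742 -0.1738  0.0823]
bush 0.75 [241.2, 330.8] [ 0.4736 -0.2353 -0.0015] [ 0.514  -0.1327  0.0641]
bush 0.64 [290.6, 277.9] [ 0.3421 -0.3188  0.    ] [ 0.3755 -0.285   0.0482]
keeper_knob 0.91 [152.5, 317.8] [ 0.4713 -0.2411  0.0162] [ 0.581  -0.1728  0.0811]
bush 0.62 [80.5, 320.6] [ 0.4686 -0.2319  0.0148] [ 0.5113 -0.1941  0.0645]
```

View pics/s1.png

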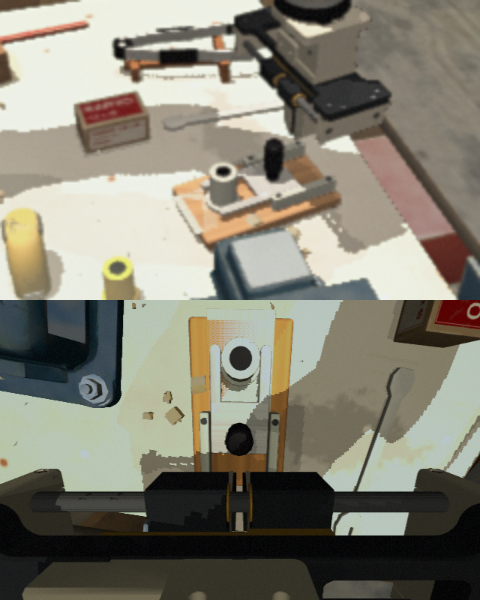

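Run:
```python
from h import *
s=arm.observe(); M=R.from_rotvec(s["ee_rot"]).as_matrix(); tip=np.array(s["position"])
im=vision.get_image("side")
def proj(im,p):
    c=np.linalg.inv(im["cam_to_world"])@np.r_[p,1]; q=im["mtx"]@np.array([c[0],-c[1],-c[2]]); return q[:2]/q[2],-c[2]
f=im["frame"].copy()
print(proj(im,tip),proj(im,tip-M[:,2]*.1),proj(im,[.551,-.203,.079]))
for p in (tip,tip-M[:,2]*.0188,tip-M[:,2]*.066): cv2.circle(f,tuple(int(round(v)) for v in proj(im,p)[0]),1,(255,0,255),-1)
cv2.imwrite("pics/s2.png",cv2.resize(f[120:300,280:480],(800,720)[:2] if 0 else (660,594),interpolation=cv2.INTER_CUBIC)[:,:,::-1])
w=vision.get_image("wrist"); print("wrist cam",w["cam_to_world"]); print(proj(w,tip))
p=pts(w,w["z_map"]>0); d=(p-tip)@M; m=(np.abs(d)<.13).all(1)&(np.abs(d[:,0])<.06)&(p[:,2]>.085); print(m.sum(), d[m].min(0),d[m].max(0))
```

```text
(array([367.711 , 227.7505]), np.float64(0.9138240408015564)) (array([370.8736, 191.551 ]), np.float64(0.853173684533873)) (array([356.2848, 221.4917]), np.float64(0.8866335099996103))
wrist cam [[-0.1703 -0.9527 -0.2517  0.5144]
 [ 0.9854 -0.1643 -0.0448 -0.2101]
 [ 0.0014 -0.2557  0.9668  0.2382]
 [ 0.      0.      0.      1.    ]]
(array([318.8541, 225.7808]), np.float64(0.19957327562284816))
42309 [-0.0356 -0.0873 -0.13  ] [ 0.0367  0.0879 -0.0354]
```

View pics/s2.png

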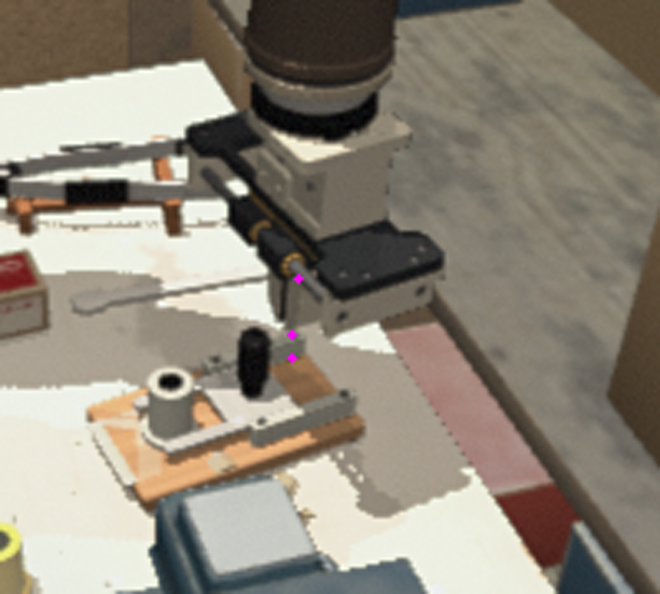

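Run:
```python
from h import *
s=arm.observe(); M=R.from_rotvec(s["ee_rot"]).as_matrix(); tip=np.array(s["position"])
for c in ["side","top"]:
    im=vision.get_image(c); v,u=np.nonzero(im["z_map"]>0); p=pts(im,im["z_map"]>0); d=(p-tip)@M
    m=(np.abs(d[:,0])<.045)&(np.abs(d[:,1])<.05)&(p[:,2]>.04)&(p[:,2]<.14)
    for z in np.arange(.04,.14,.01):
        k=m&(p[:,2]>=z)&(p[:,2]<z+.01)
        if k.any(): print(c,round(z,2),k.sum(),"tool x,y range",d[k].min(0)[:2],d[k].max(0)[:2], "mean",d[k].mean(0)[:2])
im=vision.get_image("wrist");p=pts(im,im["z_map"]>0)
for z0,z1 in [(.06,.07),(.07,.074),(.074,.077),(.077,.08),(.08,.084),(.084,.09)]:
    m=(np.hypot(p[:,0]-.551,p[:,1]+.203)<.025)&(p[:,2]>z0)&(p[:,2]<z1); print(z0,m.sum(),p[m].mean(0) if m.any() else "")
```

```text
side 0.04 25 tool x,y range [ 0.0207 -0.0103] [0.0398 0.0001] mean [ 0.0327 -0.0069]
side 0.05 35 tool x,y range [ 0.0217 -0.0134] [0.0412 0.0035] mean [ 0.034  -0.0066]
side 0.06 34 tool x,y range [ 0.0234 -0.0107] [0.0394 0.0028] mean [ 0.033 -0.007]
side 0.07 58 tool x,y range [ 0.0188 -0.0117] [0.0399 0.0091] mean [ 0.0319 -0.0038]
side 0.08 39 tool x,y range [ 0.0054 -0.0128] [0.037  0.0121] mean [ 0.0189 -0.0012]
side 0.09 48 tool x,y range [-0.0048 -0.0211] [0.0122 0.0187] mean [ 0.0079 -0.004 ]
side 0.1 62 tool x,y range [-0.0061 -0.0213] [0.0116 0.0197] mean [ 0.0064 -0.0077]
side 0.11 45 tool x,y range [-0.0036 -0.0219] [0.0123 0.0181] mean [ 0.0076 -0.0109]
side 0.12 20 tool x,y range [ 0.0057 -0.0229] [ 0.0113 -0.0048] mean [ 0.01  -0.016]
0.06 79 [ 0.5437 -0.2047  0.0651]
0.07 40 [ 0.5438 -0.2046  0.0721]
0.074 136 [ 0.5484 -0.2039  0.0759]
0.077 811 [ 0.5521 -0.2031  0.079 ]
0.08 178 [ 0.5576 -0.2023  0.0808]
0.084 79 [ 0.5719 -0.2     0.0872]
```

Run:
```python
from h import *
s=arm.observe(); M=R.from_rotvec(s["ee_rot"]).as_matrix(); tip=np.array(s["position"]); print(s["joints"])
im=vision.get_image("side"); p=pts(im,im["z_map"]>0); d=(p-tip)@M
m=(np.abs(d[:,0])<.016)&(np.abs(d[:,1])<.026)&(p[:,2]>.045)
print(np.sort(p[m,2])[:25])
# column profile through image near tip
K=im["mtx"]
for u in range(364,374,2): print(u,[(v,round(float(im["z_map"][v,u]),3)) for v in range(206,232,2)], im["frame"][206:232:4,u].tolist())
```

```text
[-0.0306  0.5911  0.4027  1.7809 -0.3005  0.8304  2.2575]
[0.0806 0.0809 0.0815 0.0819 0.0823 0.083  0.0833 0.0855 0.0856 0.0858
 0.0861 0.0861 0.0862 0.0865 0.0879 0.0884 0.089  0.0894 0.0895 0.0899
 0.0911 0.0914 0.0915 0.0919 0.0921]
364 [(206, 0.878), (208, 0.881), (210, 0.884), (212, 0.885), (214, 0.892), (216, 0.894), (218, 1.018), (220, 1.009), (222, 0.955), (224, 0.947), (226, 0.946), (228, 0.953), (230, 0.957)] [[93, 88, 77], [87, 81, 72], [87, 81, 71], [240, 244, 234], [140, 134, 122], [105, 102, 92], [117, 91, 66]]
366 [(206, 0.874), (208, 0.878), (210, 0.883), (212, 0.883), (214, 0.887), (216, 0.89), (218, 0.885), (220, 0.887), (222, 0.952), (224, 0.948), (226, 0.954), (228, 0.956), (230, 0.96)] [[44, 42, 37], [40, 38, 35], [59, 54, 46], [156, 157, 142], [133, 130, 117], [103, 100, 90], [132, 99, 69]]
368 [(206, 0.861), (208, 0.862), (210, 0.867), (212, 0.871), (214, 0.869), (216, 0.874), (218, 0.879), (220, 1.011), (222, 0.952), (224, 0.952), (226, 0.954), (228, 0.961), (230, 0.957)] [[93, 88, 77], [94, 88, 75], [94, 88, 77], [92, 86, 76], [108, 105, 94], [103, 101, 91], [154, 115, 81]]
370 [(206, 0.855), (208, 0.856), (210, 0.859), (212, 0.86), (214, 0.863), (216, 0.868), (218, 0.87), (220, 0.957), (222, 0.952), (224, 0.954), (226, 0.958), (228, 0.963), (230, 0.958)] [[96, 90, 79], [98, 92, 80], [101, 92, 82], [116, 108, 94], [127, 123, 113], [103, 101, 91], [159, 120, 85]]
372 [(206, 0.8), (208, 0.851), (210, 0.859), (212, 0.859), (214, 0.863), (216, 0.867), (218, 0.872), (220, 1.011), (222, 0.955), (224, 0.959), (226, 0.962), (228, 0.962), (230, 0.957)] [[76, 72, 67], [111, 103, 90], [106, 99, 86], [134, 126, 112], [143, 138, 124], [137, 127, 114], [154, 114, 79]]
```

play_rows --increments "0 0 -1.5 0 1;1.5 0 0 0 1;1.6 0 0 0 1;0 0 0 0 1;0 0 0 0 1"

```text
clock: 6.43
position: [0.5503, -0.2037, 0.0649]
ee_rot: [0.267, -3.13, -0.0]
force: [0.7, -0.0, -0.4]
width: 0.363
gripper_force: 0.0
```

play_rows --increments "0 0 0 0 1;0 0 0 0 1;0 0 0 0 1;0 0 0 0 1;0 0 0 0 1"

```text
clock: 6.85
position: [0.5511, -0.2033, 0.0646]
ee_rot: [0.269, -3.13, -0.0]
force: [-0.6, -0.6, -0.4]
width: 0.729
gripper_force: 0.0
```

play_rows --increments "0 0 0.5 0 1;0 0 1 0 1;0 0 0.5 0 1;0 0 0.5 0 1;0 0 0 0 1"

```text
clock: 7.27
position: [0.5499, -0.2031, 0.0382]
ee_rot: [0.269, -3.128, -0.001]
force: [-0.3, 0.9, -0.2]
width: 0.996
gripper_force: 0.0
```

play_rows --increments "0 0 0.5 0 1;0 0 0.5 0 1;0 0 0.4 0 1;0 0 0 0 1"

```text
clock: 7.6
position: [0.5504, -0.2032, 0.0248]
ee_rot: [0.269, -3.129, -0.001]
force: [-0.5, 0.3, -0.8]
width: 1.0
gripper_force: 0.0
```

Run:
```python
from h import *
s=arm.observe(); M=R.from_rotvec(s["ee_rot"]).as_matrix(); tip=np.array(s["position"]); print(tip,s["force"],s["width"])
im=vision.get_image("side"); p=pts(im,im["z_map"]>0); d=(p-tip)@M
for sg in (1,-1):
    m=(np.abs(d[:,0])<.025)&(d[:,1]*sg>.042)&(d[:,1]*sg<.07)&(p[:,2]>.04)&(p[:,2]<.1)
    print(sg,m.sum(),np.sort(p[m,2])[:12],d[m].min(0),d[m].max(0))
cv2.imwrite("pics/s3.png",cv2.resize(im["frame"][140:280,280:430],(642,600),interpolation=cv2.INTER_CUBIC)[:,:,::-1])
```

```text
[ 0.5504 -0.2032  0.0248] [-0.4719  0.2812 -0.7795] 1.0003059725294525
1 140 [0.0554 0.0557 0.0557 0.0559 0.0561 0.0561 0.0569 0.0576 0.0577 0.0581
 0.0583 0.0586] [-0.0108  0.0434 -0.0751] [ 0.0119  0.0606 -0.0306]
-1 124 [0.0545 0.0594 0.0595 0.0624 0.0629 0.0632 0.0634 0.0653 0.0666 0.0671
 0.0674 0.0677] [-0.0112 -0.0671 -0.0746] [ 0.0114 -0.0475 -0.0297]
```

View pics/s3.png

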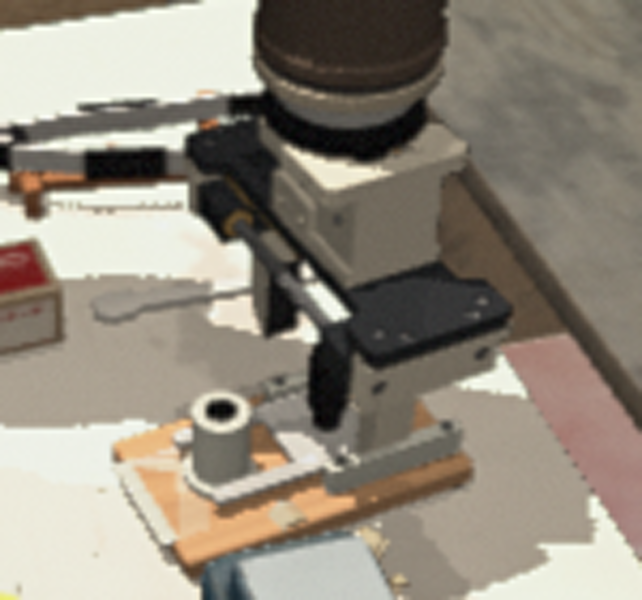

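play_rows --increments "0 0 0 0 -1;0 0 0 0 -1;0 0 0 0 -1;0 0 0 0 -1;0 0 0 0 -1" --grip_force 20

```text
clock: 8.07
position: [0.551, -0.2034, 0.0259]
ee_rot: [-0.269, 3.13, -0.0]
force: [-1.6, -0.7, -0.8]
width: 0.691
gripper_force: 0.0
```

play_rows --increments "0 0 0 0 -1;0 0 0 0 -1;0 0 0 0 -1;0 0 0 0 -1;0 0 0 0 -1"

```text
clock: 8.48
position: [0.5509, -0.2034, 0.0257]
ee_rot: [0.269, -3.13, -0.0]
force: [-0.2, -0.1, -0.3]
width: 0.327
gripper_force: 0.0
```

play_rows --increments "0 0 0 0 -1;0 0 0 0 -1;0 0 0 0 -1"

```text
clock: 8.73
position: [0.5509, -0.2033, 0.0257]
ee_rot: [0.269, -3.13, -0.0]
force: [0.3, 1.1, 0.0]
width: 0.228
gripper_force: 20.0
```

Gripped (21 mm). Now draw back about 41 mm until the stop is felt.

play_rows --increments "-0.5 0 0 0 -1;-0.8 0 0 0 -1;-0.8 0 0 0 -1;-0.8 0 0 0 -1;-0.5 0 0 0 -1"

```text
clock: 9.15
position: [0.5858, -0.1977, 0.0257]
ee_rot: [-0.27, 3.129, -0.001]
force: [-2.9, -0.8, 2.9]
width: 0.234
gripper_force: 20.0
```

play_rows --increments "-0.3 0 0 0 -1;-0.2 0 0 0 -1;-0.1 0 0 0 -1;0 0 0 0 -1"

```text
clock: 9.48
position: [0.5906, -0.1969, 0.0257]
ee_rot: [-0.269, 3.13, -0.001]
force: [-0.5, -2.2, 0.1]
width: 0.23
gripper_force: 20.0
```

play_rows --increments "-0.2 0 0 0 -1;-0.2 0 0 0 -1;-0.1 0 0 0 -1;0 0 0 0 -1"

```text
clock: 9.82
position: [0.5922, -0.1966, 0.0256]
ee_rot: [0.266, -3.126, -0.001]
force: [-11.6, -1.5, 9.0]
width: 0.23
gripper_force: 20.0
```

play_rows --increments "0.3 0 0 0 0.5;0 0 0 0 0.5;0 0 0 0 0.5;0 0 0 0 0.5;0 0 -0.5 0 1"

```text
clock: 10.23
position: [0.5923, -0.1956, 0.0301]
ee_rot: [0.27, -3.129, -0.001]
force: [-0.6, 0.5, -0.4]
width: 0.542
gripper_force: 0.0
```

play_rows --increments "0 0 -3 0 1;0 0 -3 6.6 1;0 0 -3 6.6 1;0 0 -3 6.6 1;0 0 0 0 1"

```text
clock: 10.65
position: [0.5958, -0.1975, 0.1571]
ee_rot: [0.283, 3.12, -0.002]
force: [0.6, -0.7, 0.1]
width: 0.905
gripper_force: 0.0
```

Run:
```python
from h import *
goto([.517,.074,.15],170)
```

```text
pos [ 0.5958 -0.1975  0.1571] yaw 169.6208334316878 w 0.9050073044196634 F [ 0.6425 -0.7076  0.1335] | turn -0.3791665683122005 shift cm before turn [12.6431 25.284   0.5844] after turn [12.4695 25.3669  0.7092]
```

play_rows --increments "1.8 3.6 0 0 1;1.8 3.6 0 0 1;1.8 3.6 0 0 1;1.8 3.6 0 0 1;1.8 3.6 0 0 1"

```text
clock: 11.07
position: [0.5343, -0.0015, 0.151]
ee_rot: [0.272, 3.129, 0.001]
force: [0.1, 0.7, 1.7]
width: 0.996
gripper_force: 0.0
```

play_rows --increments "1.8 3.6 0 0 1;1.8 3.6 0 0 1;0 0 0 0 1;0 0 0 0 1"

```text
clock: 11.4
position: [0.5114, 0.077, 0.1509]
ee_rot: [0.263, 3.13, 0.002]
force: [-0.7, -1.0, -0.1]
width: 1.004
gripper_force: 0.0
```

Run:
```python
from h import *
im=vision.get_image("wrist"); p=pts(im,im["z_map"]>0)
H=np.zeros((560,400,3),np.uint8)
C=[(.0,.008,(40,40,40)),(.008,.02,(0,120,120)),(.02,.028,(0,200,0)),(.028,.04,(200,120,0)),(.04,.055,(0,0,255))]
m0=(np.abs(p[:,0]-.53)<.14)&(np.abs(p[:,1]-.07)<.1)
for a,b,c in C:
    for q in p[m0&(p[:,2]>=a)&(p[:,2]<b)]: cv2.circle(H,(int((.17-q[1])*2000),int((.67-q[0])*2000)),1,c,-1)
cv2.imwrite("pics/H2.png",H)
# points in tongs frame guess
yaw=np.radians(-10); o=np.array([.517,.074]); ax=np.array([np.cos(yaw),np.sin(yaw)]); ay=np.array([-ax[1],ax[0]])
t=p[m0&(p[:,2]>.041)&(p[:,2]<.052)]; X=(t[:,:2]-o)@ax; Y=(t[:,:2]-o)@ay
print("x",X.min(),X.max())
for x in np.arange(-.09,.11,.01):
    k=(X>=x)&(X<x+.01); l=Y[k&(Y>0)]; r=Y[k&(Y<=0)]
    print(round(x,2),[ (round(a.min(),4),round(a.max(),4)) for a in (r,l) if len(a)])
b=p[m0&(p[:,2]>.021)&(p[:,2]<.027)]; print((b[:,:2]-o)@ax.T if 0 else len(b))
goto([.517,.074,.05],170)
for r in cut_out("bush",im)[:2]: print(r["confidence"],np.median(pts(im,r["mask"]),0))
```

```text
x -0.10681901795939115 0.06702297809251775
-0.09 [(np.float64(-0.1207), np.float64(-0.0007)), (np.float64(0.0003), np.float64(0.0108))]
-0.08 [(np.float64(-0.119), np.float64(-0.0006)), (np.float64(0.0003), np.float64(0.0121))]
-0.07 [(np.float64(-0.1171), np.float64(-0.0006)), (np.float64(0.0004), np.float64(0.0152))]
-0.06 [(np.float64(-0.1158), np.float64(-0.0134)), (np.float64(0.0122), np.float64(0.0184))]
-0.05 [(np.float64(-0.0215), np.float64(-0.0164)), (np.float64(0.0154), np.float64(0.0205))]
-0.04 [(np.float64(-0.0228), np.float64(-0.0186)), (np.float64(0.0176), np.float64(0.0228))]
-0.03 [(np.float64(-0.0278), np.float64(-0.0197)), (np.float64(0.0198), np.float64(0.0281))]
-0.02 [(np.float64(-0.028), np.float64(-0.0208)), (np.float64(0.021), np.float64(0.0283))]
-0.01 [(np.float64(-0.0283), np.float64(-0.022)), (np.float64(0.0224), np.float64(0.0287))]
-0.0 [(np.float64(-0.0284), np.float64(-0.0221)), (np.float64(0.0236), np.float64(0.0301))]
0.01 [(np.float64(-0.0286), np.float64(-0.0233)), (np.float64(0.024), np.float64(0.0304))]
0.02 [(np.float64(-0.0287), np.float64(-0.0236)), (np.float64(0.0252), np.float64(0.0303))]
0.03 [(np.float64(-0.0292), np.float64(-0.0247)), (np.float64(0.0266), np.float64(0.0311))]
0.04 [(np.float64(-0.0305), np.float64(-0.026)), (np.float64(0.029), np.float64(0.0337))]
0.05 [(np.float64(-0.0329), np.float64(-0.0283)), (np.float64(0.0304), np.float64(0.0362))]
0.06 [(np.float64(-0.0331), np.float64(-0.0297)), (np.float64(0.0329), np.float64(0.0375))]
0.07 []
0.08 []
0.09 []
0.1 []
1418
pos [0.512  0.0746 0.151 ] yaw 170.1908054218356 w 0.9977337605567793 F [-0.2499  0.3483  0.7293] | turn 0.19080542183559146 shift cm before turn [-0.4977  0.0193 10.1021] after turn [-0.5043  0.0243 10.1018]
0.86 [ 0.4891 -0.2015  0.0482]
```

View pics/H2.png

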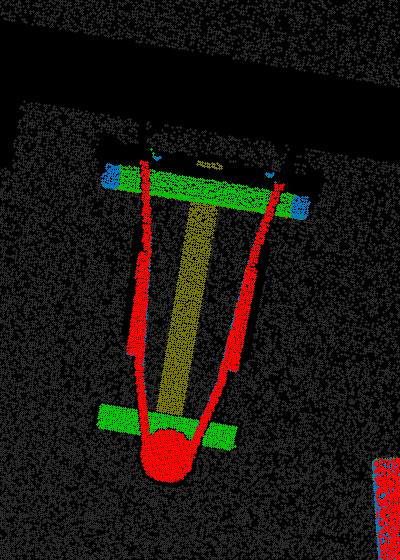

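play_rows --increments "-0.3 0 2 -0.8 1;0 0 3.5 0 1;0 0 3.5 0 1;0 0 3 0 1;0 0 0 0 1"

```text
clock: 11.92
position: [0.5118, 0.0705, 0.0263]
ee_rot: [-0.255, -3.124, 0.006]
force: [-0.7, -0.8, 0.5]
width: 1.0
gripper_force: 0.0
```

play_rows --increments "0 0 2 0 1;0 0 1.5 0 1;0 0 0.7 0 1;0 0 0 0 1;0 0 0 0 1"

```text
clock: 12.33
position: [0.5156, 0.0725, -0.0102]
ee_rot: [0.253, 3.131, 0.0]
force: [0.0, 0.2, -0.2]
width: 1.004
gripper_force: 0.0
```

Run:
```python
from h import *
goto([.515,.0747,-.014],171)
```

```text
pos [ 0.5156  0.0725 -0.0102] yaw 170.75054451979068 w 1.0038035202359206 F [ 0.0393  0.2496 -0.1729] | turn -0.2494554802093205 shift cm before turn [0.0951 0.2077 0.377 ] after turn [0.0939 0.2082 0.3771]
```

play_rows --increments "0 0.2 0.35 0 1;0 0 0 0 0.15;0 0 0 0 0.15;0 0 0 0 0.15;0 0 0 0 0.15" --grip_force 20

```text
clock: 12.75
position: [0.5153, 0.0754, -0.0144]
ee_rot: [0.251, 3.131, 0.0]
force: [-0.6, -0.3, 0.4]
width: 0.76
gripper_force: 0.0
```

play_rows --increments "0 0 0 0 0.15;0 0 0 0 0.15;0 0 0 0 0.15;0 0 0 0 0.15;0 0 0 0 0.15"

```text
clock: 13.17
position: [0.5155, 0.0752, -0.0146]
ee_rot: [0.251, 3.131, 0.0]
force: [0.8, -0.7, 1.6]
width: 0.577
gripper_force: 8.6
```

play_rows --increments "0 0 -0.5 0 0.15;0 0 -1.5 0 0.15;0 0 -2.5 0 0.15;0 0 -2.5 0 0.15;0 0 -2.5 0 0.15"

```text
clock: 13.58
position: [0.5143, 0.075, 0.0812]
ee_rot: [-0.252, -3.13, 0.001]
force: [0.2, 0.9, -0.6]
width: 0.577
gripper_force: 7.9
```

play_rows --increments "0 0 -2.5 0 0.15;0 0 -1 -6.2 0.15;0 0 0 -6.2 0.15;0 0 0 -6.2 0.15;0 0 0 0 0.15"

```text
clock: 14.0
position: [0.5148, 0.0752, 0.1157]
ee_rot: [-0.266, 3.13, 0.001]
force: [-0.1, -0.7, -1.7]
width: 0.576
gripper_force: 7.9
```

Run:
```python
from h import *
f=np.radians(9.5); b=np.array([.491,-.213]); g=b-.085*np.array([np.cos(f),np.sin(f)])
print(g)
goto([*g,.115],189.5)
```

```text
[ 0.4072 -0.227 ]
pos [0.5148 0.0752 0.1157] yaw -170.28944220455523 w 0.5758346141539863 F [-0.1491 -0.7199 -1.6861] | turn 0.21055779544474262 shift cm before turn [ 15.7083 -27.9749   0.0579] after turn [ 15.6054 -28.0324   0.0706]
```

play_rows --increments "1.96 -3.5 0 0 0.15;1.96 -3.5 0 0 0.15;1.96 -3.5 0 0 0.15;1.96 -3.5 0 0 0.15;1.96 -3.5 0 0 0.15"

```text
clock: 14.42
position: [0.4457, -0.1148, 0.1152]
ee_rot: [0.252, -3.131, -0.001]
force: [1.0, -1.4, -0.7]
width: 0.578
gripper_force: 7.9
```

play_rows --increments "1.96 -3.5 0 0 0.15;1.96 -3.5 0 0 0.15;1.96 -3.5 0 0 0.15;0 0 0 0 0.15;0 0 0 0 0.15"

```text
clock: 14.83
position: [0.4047, -0.2289, 0.1153]
ee_rot: [0.243, -3.132, 0.0]
force: [-0.8, 0.6, -1.5]
width: 0.575
gripper_force: 7.9
```

```bash
cat > look.py <<'E'
from h import *
import sys
n=sys.argv[1]
goto([.4072,-.227,.115],189.5)
s=arm.observe(); M=R.from_rotvec(s["ee_rot"]).as_matrix(); tip=np.array(s["position"])
ims={c:vision.get_image(c) for c in ("top","side","wrist")}
P={c:pts(i,i["z_map"]>0) for c,i in ims.items()}
zc=tip[2]+.049
for c,p in P.items():
    d=(p-tip)@M   # tongs x = -tool x
    m=(np.abs(p[:,2]-zc)<.016)&(d[:,0]<-.02)&(d[:,0]>-.13)&(np.abs(d[:,1])<.06)
    t=d[m]
    if len(t): print(c,len(t),"tongs x max",-t[:,0].min(),"z",p[m,2].min(),p[m,2].max())
    for x in (.04,.06,.08,.09):
        k=np.abs(-t[:,0]-x)<.005; l=t[k&(t[:,1]>0),1]; r=t[k&(t[:,1]<0),1]
        print("  ",x,[(round(a.min(),4),round(a.max(),4)) for a in (r,l) if len(a)])
    b=p[(np.hypot(p[:,0]-.491,p[:,1]+.213)<.025)&(p[:,2]>.057)&(p[:,2]<.065)]
    if len(b): print("  bush top",len(b),b.mean(0),(b.min(0)+b.max(0))/2, "in tool",(((b.min(0)+b.max(0))/2-tip)@M))
a=cv2.resize(ims["side"]["frame"][130:330,220:460],(480,400)); w=cv2.resize(ims["wrist"]["frame"],(320,200)); t=cv2.resize(ims["top"]["frame"][150:300,320:480],(320,300))
cv=np.zeros((500,800,3),np.uint8); cv[:400,:480]=a; cv[:200,480:]=w; cv[200:500,480:]=t
cv2.imwrite(f"pics/{n}.png",cv[:,:,::-1])
E
python3 look.py l1
```

```text
pos [ 0.4047 -0.2289  0.1153] yaw -171.1149871350359 w 0.5749928744409607 F [-0.7749  0.6053 -1.4783] | turn -0.6149871350359035 shift cm before turn [-0.2744  0.1545  0.027 ] after turn [-0.2761  0.1515  0.0272]
top 354 tongs x max 0.09650589313163743 z 0.15216587631252265 0.17464216930963172
   0.04 [(np.float64(-0.0287), np.float64(-0.0239)), (np.float64(0.0218), np.float64(0.0264))]
   0.06 [(np.float64(-0.0317), np.float64(-0.0269)), (np.float64(0.0244), np.float64(0.0291))]
   0.08 [(np.float64(-0.0323), np.float64(-0.0243)), (np.float64(0.0226), np.float64(0.0312))]
   0.09 [(np.float64(-0.0331), np.float64(-0.0231)), (np.float64(0.0223), np.float64(0.0314))]
  bush top 129 [ 0.4905 -0.218   0.0611] [ 0.4899 -0.2153  0.0611] in tool [-0.0863  0.0004  0.0541]
side 185 tongs x max 0.09922281502215956 z 0.1533268751723812 0.1738758659175884
   0.04 [(np.float64(-0.026), np.float64(-0.0234))]
   0.06 [(np.float64(-0.0292), np.float64(-0.0265))]
   0.08 [(np.float64(-0.0306), np.float64(-0.0204))]
   0.09 [(np.float64(-0.0313), np.float64(-0.0212)), (np.float64(0.0235), np.float64(0.0337))]
  bush top 121 [ 0.4916 -0.2152  0.0612] [ 0.4921 -0.2132  0.0606] in tool [-0.0888  0.0021  0.0546]
wrist 318 tongs x max 0.037120642330755876 z 0.15573862162867316 0.17586381929802714
   0.04 [(np.float64(-0.0187), np.float64(-0.0187)), (np.float64(0.0249), np.float64(0.0249))]
   0.06 []
   0.08 []
   0.09 []
  bush top 686 [ 0.4921 -0.2126  0.0615] [ 0.4929 -0.2127  0.0607] in tool [-0.0897  0.0024  0.0545]
```

View pics/l1.png

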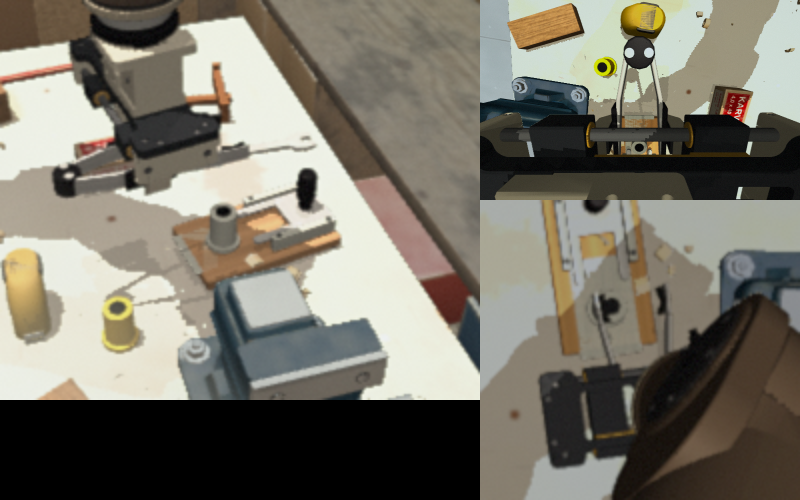

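Run:
```python
from h import *
s=arm.observe(); M=R.from_rotvec(s["ee_rot"]).as_matrix(); tip=np.array(s["position"])
for c in ("side","wrist"):
    i=vision.get_image(c); p=pts(i,i["z_map"]>0); d=(p-tip)@M
    low=(p[:,2]>.025)&(p[:,2]<.14)
    hb=low&(np.abs(d[:,0])<.05)&(np.abs(d[:,1])<.12); print(c,"under body",hb.sum(), (p[hb].min(0),p[hb].max(0),d[hb].min(0)[:2],d[hb].max(0)[:2]) if hb.any() else "")
    hb=low&(d[:,0]>.02)&(d[:,0]<.15)&(np.abs(d[:,1])<.04); print(c,"under heel",hb.sum(), (p[hb].min(0),p[hb].max(0),d[hb].min(0)[:2],d[hb].max(0)[:2]) if hb.any() else "")
    if hb.any():
        for a in np.arange(.02,.15,.01):
            k=hb&(d[:,0]>=a)&(d[:,0]<a+.01)
            if k.sum()>2: print("   x",round(a,2),k.sum(),"zmax",p[k,2].max(),"y",d[k,1].min(),d[k,1].max())
```

```text
side under body 41 (array([ 0.3674, -0.3444,  0.025 ]), array([ 0.4664, -0.2874,  0.0979]), array([-0.0408, -0.1196]), array([ 0.0497, -0.0553]))
side under heel 656 (array([ 0.2568, -0.2799,  0.0253]), array([ 0.2957, -0.212 ,  0.0695]), array([ 0.1097, -0.0329]), array([0.15  , 0.0346]))
   x 0.11 85 zmax 0.06883379875511741 y -0.02498305021423162 0.028578018059529992
   x 0.12 183 zmax 0.06902232459506419 y -0.032116419313073484 0.03456516935569989
   x 0.13 202 zmax 0.0695187199860613 y -0.03292741572341645 0.03251686885598723
   x 0.14 185 zmax 0.06924666917555855 y -0.03184315196442725 0.027267549150668126
wrist under body 344 (array([ 0.366 , -0.3451,  0.025 ]), array([ 0.4513, -0.2853,  0.0747]), array([-0.0263, -0.12  ]), array([ 0.0498, -0.0527]))
wrist under heel 4945 (array([ 0.2566, -0.2782,  0.025 ]), array([ 0.2962, -0.2084,  0.0688]), array([ 0.1092, -0.0314]), array([0.15  , 0.0382]))
   x 0.1 17 zmax 0.06269460683651726 y 0.013134663280586692 0.02145905836574771
   x 0.11 1347 zmax 0.06832160164175513 y -0.02516258657377818 0.0361469459136956
   x 0.12 1360 zmax 0.06869906381269866 y -0.030661354137991762 0.03784437985681135
   x 0.13 1309 zmax 0.06857724078473626 y -0.03138019844156999 0.03822332308526573
   x 0.14 912 zmax 0.06884051853878195 y -0.030356261995196525 0.034062654634084415
```

Run:
```python
from h import *
s=arm.observe(); M=R.from_rotvec(s["ee_rot"]).as_matrix(); tip=np.array(s["position"])
for c in ("side","wrist"):
    i=vision.get_image(c); p=pts(i,i["z_map"]>0); d=(p-tip)@M
    for y in np.arange(-.13,.12,.01):
        k=(p[:,2]>.025)&(p[:,2]<.135)&(np.abs(d[:,0]+.005)<.048)&(d[:,1]>=y)&(d[:,1]<y+.01)
        if k.any(): print(c,round(y,2),k.sum(),"zmax",np.sort(p[k,2])[-3:],"x",d[k,0].min(),d[k,0].max())
```

```text
side -0.13 119 zmax [0.1016 0.1025 0.1025] x -0.05235988489120733 0.013406037819656233
side -0.12 14 zmax [0.0971 0.0977 0.0978] x -0.04859914790927189 0.009447797044026153
wrist -0.13 346 zmax [0.0807 0.0809 0.0812] x -0.01692036744790678 0.012697222948154882
wrist -0.12 194 zmax [0.0729 0.0732 0.075 ] x -0.026031013977540596 0.010907637202611523
```

play_rows --increments "-0.5 0.15 1 -0.5 0.15;0 0 2.5 0 0.15;0 0 2.5 0 0.15;0 0 1 0 0.15;0 0 0 0 0.15"

```text
clock: 15.6
position: [0.4095, -0.2232, 0.0429]
ee_rot: [0.272, -3.125, -0.003]
force: [0.2, -0.0, -0.8]
width: 0.578
gripper_force: 7.9
```

```bash
python3 look.py l2
```

```text
pos [ 0.4095 -0.2232  0.0429] yaw -170.04361882627322 w 0.5779426392795279 F [ 0.1525 -0.0141 -0.8408] | turn 0.45638117372675424 shift cm before turn [ 0.318  -0.3167 -7.205 ] after turn [ 0.2856 -0.3344 -7.2056]
top 278 tongs x max 0.09585981045383928 z 0.079785067992859 0.1024470437218945
   0.04 [(np.float64(-0.0288), np.float64(-0.0245)), (np.float64(0.0212), np.float64(0.0264))]
   0.06 [(np.float64(-0.0318), np.float64(-0.0272)), (np.float64(0.0248), np.float64(0.0294))]
   0.08 [(np.float64(-0.033), np.float64(-0.0247)), (np.float64(0.0226), np.float64(0.0307))]
   0.09 [(np.float64(-0.0329), np.float64(-0.0234)), (np.float64(0.0218), np.float64(0.0309))]
  bush top 182 [ 0.4897 -0.2143  0.0607] [ 0.4899 -0.2145  0.0607] in tool [-0.0806 -0.0052 -0.0181]
side 166 tongs x max 0.09976341202249756 z 0.08362173228476699 0.10296090858872475
   0.04 []
   0.06 []
   0.08 [(np.float64(-0.0337), np.float64(-0.025)), (np.float64(0.0214), np.float64(0.0309))]
   0.09 [(np.float64(-0.0337), np.float64(-0.0255)), (np.float64(0.0201), np.float64(0.0327))]
  bush top 43 [ 0.4936 -0.2233  0.0603] [ 0.493  -0.2218  0.0608] in tool [-0.0824 -0.013  -0.0182]
wrist 276 tongs x max 0.036815006588247705 z 0.08561252553513962 0.10618347032180597
   0.04 [(np.float64(0.0207), np.float64(0.0207))]
   0.06 []
   0.08 []
   0.09 []
```

play_rows --increments "0 -0.3 0 0 0.15;0 0 0 0 0.15;0 0 0 0 0.15;0 0 0 0 0.15"

```text
clock: 16.08
position: [0.4118, -0.2275, 0.0458]
ee_rot: [-0.271, 3.129, -0.0]
force: [0.4, -0.2, -0.9]
width: 0.575
gripper_force: 7.9
```

```bash
python3 look.py l3 | grep -v "0.0[46]"
```

```text
top 274 tongs x max 0.09634887866326573 z 0.08318304334655213 0.10592674646525047
   0.09 [(np.float64(-0.0335), np.float64(-0.0234)), (np.float64(0.0227), np.float64(0.0313))]
side 173 tongs x max 0.0990193556592669 z 0.08316834536217632 0.10436960545751772
   0.08 [(np.float64(-0.0332), np.float64(-0.0225)), (np.float64(0.0221), np.float64(0.0309))]
   0.09 [(np.float64(-0.0336), np.float64(-0.0245)), (np.float64(0.0219), np.float64(0.0307))]
wrist 211 tongs x max 0.03526307232316098 z 0.08605815577601617 0.10624220962604378
   0.08 []
   0.09 []
```

play_rows --increments "0.2 0 0.8 0 0.15;0 0 1 0 0.15;0 0 0.8 0 0.15;0 0 0.4 0 0.15;0 0 0 0 0.15"

```text
clock: 16.65
position: [0.4085, -0.2273, 0.0138]
ee_rot: [0.271, -3.128, -0.002]
force: [0.1, 0.3, 0.2]
width: 0.578
gripper_force: 7.9
```

play_rows --increments "0 0 0.7 0 0.15;0 0 0.7 0 0.15;0 0 0.4 0 0.15;0 0 0 0 0.15;0 0 0 0 0.15"

```text
clock: 17.07
position: [0.4093, -0.2276, -0.0031]
ee_rot: [0.271, -3.129, -0.0]
force: [0.6, -0.1, -1.4]
width: 0.575
gripper_force: 7.9
```

```bash
python3 look.py l4
```

```text
pos [ 0.4093 -0.2276 -0.0031] yaw -170.08684372427285 w 0.5750344626006 F [ 0.5647 -0.0794 -1.3531] | turn 0.41315627572714675 shift cm before turn [  0.1981   0.1016 -11.805 ] after turn [  0.1921   0.0962 -11.8051]
top 476 tongs x max 0.12988162809130305 z 0.029956943506925904 0.06186211709892253
   0.04 [(np.float64(-0.0287), np.float64(-0.0242)), (np.float64(0.0214), np.float64(0.0257))]
   0.06 [(np.float64(-0.0313), np.float64(-0.0262)), (np.float64(0.0245), np.float64(0.0295))]
   0.08 [(np.float64(-0.0324), np.float64(-0.0001)), (np.float64(0.0003), np.float64(0.0309))]
   0.09 [(np.float64(-0.0322), np.float64(-0.0)), (np.float64(0.0012), np.float64(0.0311))]
  bush top 180 [ 0.4899 -0.2141  0.0607] [ 0.4898 -0.2144  0.0609] in tool [-0.0816 -0.0008 -0.064 ]
side 292 tongs x max 0.12954494510774664 z 0.030009160378549726 0.0619468638846169
   0.04 []
   0.06 []
   0.08 [(np.float64(-0.0334), np.float64(-0.0002)), (np.float64(0.0032), np.float64(0.0311))]
   0.09 [(np.float64(-0.0341), np.float64(-0.0008)), (np.float64(0.0035), np.float64(0.0311))]
  bush top 105 [ 0.4928 -0.2144  0.0614] [ 0.4926 -0.2132  0.0608] in tool [-0.0846 -0.0001 -0.0639]
wrist 232 tongs x max 0.03446026730352088 z 0.03814686942387721 0.05817513837021851
   0.04 []
   0.06 []
   0.08 []
   0.09 []
```

View pics/l4.png

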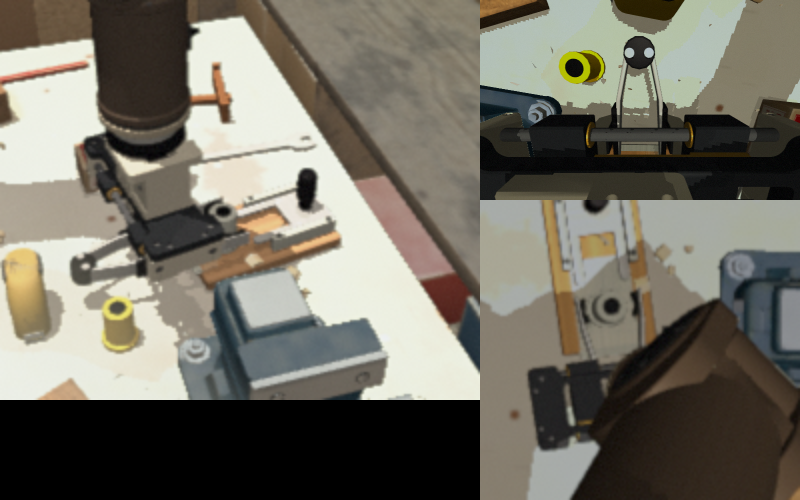

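The bush sits centred between the open jaws. Squeeze.

play_rows --increments "0 0 0 0 0.05;0 0 0 0 -0.05;0 0 0 0 -0.2;0 0 0 0 -0.2;0 0 0 0 -0.2" --grip_force 26

```text
clock: 17.63
position: [0.4096, -0.2277, -0.0027]
ee_rot: [-0.272, 3.13, -0.0]
force: [-0.0, -0.1, -1.4]
width: 0.477
gripper_force: 26.0
```

play_rows --increments "0 0 0 0 -0.2;0 0 0 0 -0.2;0 0 0 0 -0.2;0 0 0 0 -0.2"

```text
clock: 17.97
position: [0.4096, -0.2277, -0.0028]
ee_rot: [-0.272, 3.13, -0.0]
force: [0.4, 0.6, -0.0]
width: 0.471
gripper_force: 26.0
```

Jaws are on the neck. Lift straight up: underside from 16 mm to about 125 mm is 10.9 cm.

play_rows --increments "0 0 -0.4 0 -0.2;0 0 -0.8 0 -0.2;0 0 -1.2 0 -0.2;0 0 -1.5 0 -0.2;0 0 -1.5 0 -0.2"

```text
clock: 18.38
position: [0.4091, -0.2277, 0.0522]
ee_rot: [0.271, -3.129, -0.0]
force: [-0.2, 0.0, -1.9]
width: 0.471
gripper_force: 26.0
```

play_rows --increments "0 0 -1.5 0 -0.2;0 0 -1.5 0 -0.2;0 0 -1.2 0 -0.2;0 0 -0.8 0 -0.2;0 0 -0.4 0 -0.2"

```text
clock: 18.8
position: [0.4099, -0.2279, 0.1066]
ee_rot: [-0.271, 3.128, -0.001]
force: [0.1, -0.1, -1.0]
width: 0.478
gripper_force: 26.0
```

play_rows --increments "0 0 0 0 -0.2;0 0 0 0 -0.2;0 0 0 0 -0.2;0 0 0 0 -0.2;0 0 0 0 -0.2"

```text
clock: 19.22
position: [0.4091, -0.2276, 0.1047]
ee_rot: [0.271, -3.129, -0.001]
force: [-0.9, 0.0, -1.1]
width: 0.475
gripper_force: 26.0
```

```bash
python3 look.py l5 | head -1
python3 - <<'E'
from h import *
im=vision.get_image("side")
for r in cut_out("bush",im)[:3]:
    p=pts(im,r["mask"]); print(r["confidence"],np.median(p,0),np.percentile(p,3,0),np.percentile(p,97,0))
for q in ["keeper_knob","screw_box","spanner"]:
    for r in cut_out(q,im)[:1]: print(q,np.median(pts(im,r["mask"]),0))
E
```

```text
pos [ 0.4091 -0.2276  0.1047] yaw -170.08657715750084 w 0.4751683860612212 F [-0.8521  0.0275 -1.1252] | turn 0.41342284249913064 shift cm before turn [ 0.1773  0.0905 -1.03  ] after turn [ 0.1768  0.0888 -1.0302]
0.78 [ 0.3578 -0.3089  0.031 ] [ 0.3443 -0.3163  0.0046] [ 0.3733 -0.291   0.047 ]
0.71 [ 0.496  -0.2257  0.1608] [ 0.4836 -0.2319  0.1263] [ 0.5054 -0.2046  0.1702]
0.38 [ 0.5363 -0.2139  0.0174] [ 0.4514 -0.2583  0.0079] [ 0.6115 -0.1677  0.0687]
keeper_knob [ 0.584  -0.2033  0.0303]
screw_box [ 0.3836 -0.0451  0.0409]
spanner [ 0.6313 -0.0547  0.0065]
```

View pics/l5.png

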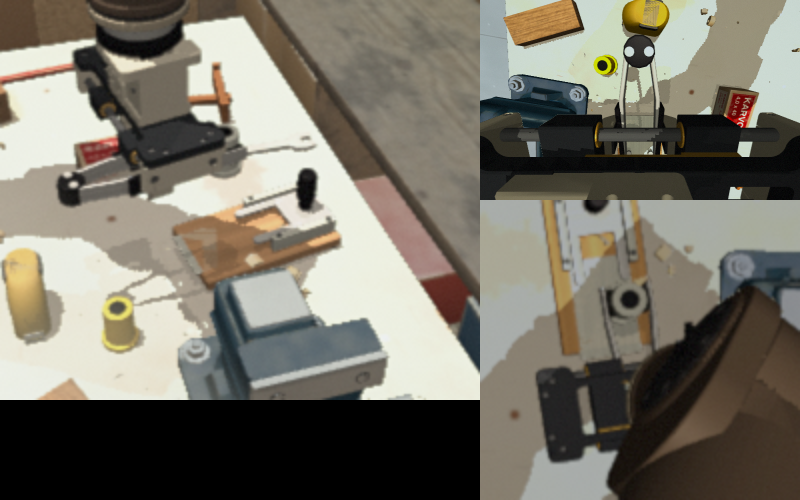

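The bush hangs upright in the tongs with its underside at about 0.125 m, the keeper is back, and the carton and spanner are untouched apart from being partly hidden by the arm. Handing in.

```bash
python3 -c "
from cell import job; print(job.sign_off())"
```

```text
the job is handed in; nothing more can be done
None
```

The job is handed in (verdict not shown): the tongs hold the bush upright and still, its underside about 12.5 cm above the table; the keeper is fully back and nothing suggests the carton or spanner moved. The first try at the knob closed on air because the fingertips sit about 3 cm above the reported TCP; I corrected for that.

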